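Seat a filter carrier plate on its fixture pins

TASK

The metal carrier plate with the silver filter on it is hung up on the two brass pins of the grey test fixture. Using only fingertip pushes on the plate's edges, nudge it square against the blue fence and slide it left along the fence until both its holes drop over the pins and it lies flat on the base. Do not grip or lift the plate, do not touch the filter, leave the other things where they are, and finish clear of everything.

Things in the scene. Friction and masses are not known exactly. Their poses are not given: they have to be found in the camera images.
- fixture: Grey test fixture bolted to the bench (it cannot move). Origin: centre of its underside, on the bench; x points away from the robot to the fence, y left along the fence, z up. Base block 150 (x) x 190 (y) x 12 mm; its top is at z = 12 mm. A blue fence strip stands along its far side and two brass pins stand on it
- fence (a point): middle of the fence's foot, on its flat face towards the robot: at x = +47.5, y = 0, z = +12 mm in the fixture frame. The face is flat along y from -92 to +92 mm and 14 mm high. A plate pushed flat against it comes square and its holes are then in line with the pins
- seat (a point): point of the fixture where the plate's origin lies when the plate is seated (axes then parallel): x = 0, y = +26, z = +12 mm in the fixture frame. A gap of 0.5 mm is then left at the fence
- plate: Loose bare-metal plate, 94 (x) x 100 (y) x 10 mm, 0.2 to 0.45 kg, with two 11 mm through holes, a filter block on top. Origin: centre of its underside; axes like the fixture's. It starts 14 to 30 mm right (-y) of its seat, 6 to 14 mm short of the fence, turned up to 0.08 rad, tilted about 4 degrees: left part on the pin tops, right edge on the base. It slides at 1 to 4 N; once over the pins it drops 6 mm and they stop it
- pin_near (a point): foot of the locating pin nearer the robot, on the base's top; at x = -28, y = +38, z = +12 mm in the fixture frame. Both pins are 8 mm thick, 6 mm high, the upper 2.5 mm tapered to 4 mm
- pin_far (a point): foot of the other pin, nearer the fence; at x = +28, y = +38, z = +12 mm in the fixture frame
- hole_near (a point): centre of the lower mouth (plate underside) of the plate's hole nearer the robot; at x = -28, y = +12, z = 0 mm in the plate frame; meets pin_near when seated
- hole_far (a point): centre of the lower mouth of the plate's other hole, at x = +28, y = +12, z = 0 mm in the plate frame; meets pin_far when seated
- filter: silver filter block screwed onto the plate (moves with it), 76 mm along the plate's x with its connectors, 22 mm along y, 19 mm high; origin: centre of its underside, at x = 0, y = -20, z = +10 mm in the plate frame. Not to be touched
- torque_wrench: small coax torque wrench with red handle lying on the bench in front of the fixture, 18x126x13 mm; a bystander, origin: centre of its underside
- attenuator: coax attenuator, a small steel barrel with a blue band, 10x36x10 mm, lying behind the fixture on the left, near the poster board; a bystander, origin: centre of its underside
- screw_tin: round metal tin of screws, 67 mm across, 27 mm high, to the right of the fixture; a bystander, origin: centre of its underside
- solder_reel: green-flanged reel of solder standing on its flange, 56 mm across, 36 mm high, to the right of the fixture; a bystander, origin: centre of its underside

How it is judged (in metres and radians):
At the end, for the whole second after the job is handed in: Each hole's lower mouth is within 3 mm of its pin's foot, the plate is level within 0.025 rad, and at rest (distance between hole_near and pin_near below 0.003 m and distance between hole_far and pin_far below 0.003 m and angle between plate's own z axis and vertical below 0.025 rad and linear speed of plate below 0.01 m/s); the robot touches nothing.
It fails at once if the plate is lifted: its origin rises more than 18 mm above the base's top, or it tips by more than 0.3 rad (z of plate in the frame of fixture above 0.03 m or angle between plate's own z axis and vertical above 0.3 rad).
It fails at once if the fingers or arm touch the filter block (more than 1 N) (contact force between any of the fingers, the arm and filter above 1 N).
It fails at once if a bystander is moved by more than 20 mm (distance of any of torque_wrench, attenuator, screw_tin, solder_reel from where it was at the start of the episode above 0.02 m).
It also fails if it takes over 48 s, if anything falls off the work surface, if the arm or the gripper's body presses on something with over 40 N, if the wrist force passes 120 N, or if a joint passes its speed limit or range.

ROBOT

A 7-joint arm with a two-finger parallel gripper is mounted at the origin on a cart in front of the work surface, level with it; the furniture and walls round the work are solid. World frame = base frame: x ahead of the robot, y to its left, z up, the work surface at z = 0. Lengths are in m, angles in degrees, forces in N, time in s.
With the tool pointing down it reaches from about 0.35 to 0.9 m from the base axis. Payload 8.1 kg.
Tool frame: the origin (TCP) lies on the front face of the gripper's body, between the roots of the fingers; the fingertips stand 66 mm ahead of it and the grasp point (between the pads) lies 47 mm ahead of it (r.grip_depth is the distance from the TCP to the grasp point, in m); z points along the fingers, y is the line along which they close (so a half turn about z gives the same grasp; the last joint's range is limited). The gripper opens to 92 mm and grips with 3 to 60 N. Pads are 19 mm wide; open, the fingers measure 130 mm over their backs; the gripper's body (75 mm by 190 mm) begins 47 mm behind the grasp point.
Start: joints at [69.465, 24.895, 1.432, 90.138, -0.665, 64.973, -4.303], TCP at [0.158, -0.605, 0.292] pointing down, gripper open.
Joint ranges: [-149.89, 149.89], [-25.12, 119.58], [-72.63, 75.52], [4.76, 147.25], [-75.54, 255.54], [6.69, 114.76], [-157.13, 157.13]. Speed limits (degrees/s): [127.2, 127.2, 172.46, 172.46, 180, 180, 180].

INTERFACE

Orientations are given as [roll, pitch, yaw] about the fixed x, y, z axes, in that order (R = Rz(yaw) Ry(pitch) Rx(roll)).
In Python, from station import r gives the robot as it stands.
- The arm moves only by the shell command python3 -m pendant 'ROWS' [FORCE]. ROWS is JSON, a list that holds one entry, the list of rows, each a list of 7 numbers: the shift along the tool's x, y, z in mm, then the turn, a rotation vector about the tool's x, y, z in rad, then the finger opening in mm, from 0 to 91.8. A call has 1 to 8 rows; each row shifts and turns the commanded pose from where the row before left it, along the tool's axes as they then stand; what a row does not reach is not made up. A row lasts 1/10 s, in which the tool goes at most 50 mm and 8.59 degrees, less where a joint would pass 70% of its speed; a pose out of reach is approached as far as the arm can. A call with a gripper value outside its range is refused whole. The fingers move at their own pace and stop on an object; FORCE is the grip in N (left out, the last holds). Time passes only in rows, so rows that do not move let the fingers close. It gives the time, the measured TCP pose, the force, the opening and the grip force at its end, in the units of the state.
- r.get_obs(): the state, without advancing time (a new reading comes with each control period).
- r.capture(name): name is "scene" or "side" or "wrist"; returns the picture (480x640x3 uint8, red, green, blue); there is no depth.
- r.camera_info(name): a dict with "intrinsics" (3x3 intrinsics, pixels), "view" (4x4, takes a point from world to camera coordinates). Camera axes: x right, y down, z forward; pixel columns grow to the right and rows downward; lengths in m; the calibration is good to about 2 mm. A picture is of the moment at which its call begins: read the wrist's pose just before it. camera_info takes no time and is no camera call; for the wrist camera it gives the pose at the moment of the call.
- r.close_job(): hands the job in; it is judged then, once.
The state is a dict: "time_s": time; "joints": joint angles; "joint_vel": joint speeds; "tau": joint torques, N m; "tcp_pos": TCP position; "tool_rot": TCP orientation; "force": force on the tool from outside, world axes, zero at the start; "wrist_torque": the same for the moment, N m; "width": opening from 0.0 (shut) to 1.0 (fully open); "finger_force": force on a finger pad.
Only numpy, scipy, OpenCV 4.12 (cv2) and the standard library are available. Lean on these libraries where they do the work, as an engineer would, in place of code of your own. Each camera call takes 0.05 s, during which the arm holds its last target. There are 200 camera calls.

## Working session

There is one attempt and no reset: what is moved stays moved. The work goes in short steps, Python scripts to look and compute and a shell command to move; the robot and the scene stay as the last step left them, time stands still between calls to the robot, and variables do not carry over. Pictures are saved under pics/ and viewed, at most 10 in all, crops included, and the job is handed in when it is done.

```bash
mkdir -p pics; ls
python3 - <<'E'
from station import r
import cv2,numpy as np
o=r.get_obs();print(o)
for n in("scene","side"):
    c=r.camera_info(n);print(n,np.round(c["intrinsics"],1).tolist(),np.round(c["view"],4).tolist())
    cv2.imwrite(f"pics/{n}0.png",r.capture(n)[:,:,::-1])
E
```

```text
pics
{'time_s': 0.0, 'joints': array([69.46310948, 24.93540249,  1.43061298, 90.19018705, -0.66501909,
       64.97195938, -4.30246301]), 'joint_vel': array([-0.03657397, -0.00566925, -0.10648286,  0.00432141, -0.03784301,
       -0.02293849, -0.01775423]), 'tau': array([ 3.78420882e-04, -6.67867184e+01,  9.84503813e-01, -3.14473701e+01,
       -6.08124468e-02,  4.27377212e-02,  1.89409498e-04]), 'tcp_pos': array([ 0.15801195, -0.60426983,  0.29144888]), 'tool_rot': array([-1.79911090e+02,  7.64812127e-03,  1.46548356e+01]), 'force': array([-0.4812104 , -0.31359872, -0.3339867 ]), 'wrist_torque': array([-0.03927234,  0.00156182,  0.04591034]), 'finger_force': 0.0, 'width': 0.9972934074476404}
scene [[577.3, 0.0, 320.3], [0.0, 577.3, 243.6], [0.0, 0.0, 1.0]] [[-0.5174, -0.8554, 0.0257, -0.1384], [-0.3893, 0.2086, -0.8972, 0.302], [0.7621, -0.4742, -0.4409, 0.5897], [0.0, 0.0, 0.0, 1.0]]
side [[512.1, 0.0, 322.0], [0.0, 512.1, 241.5], [0.0, 0.0, 1.0]] [[-0.8559, -0.5168, 0.019, 0.1498], [-0.2386, 0.3621, -0.9011, 0.3026], [0.4588, -0.7758, -0.4332, 0.3677], [0.0, 0.0, 0.0, 1.0]]
```

View pics/scene0.png

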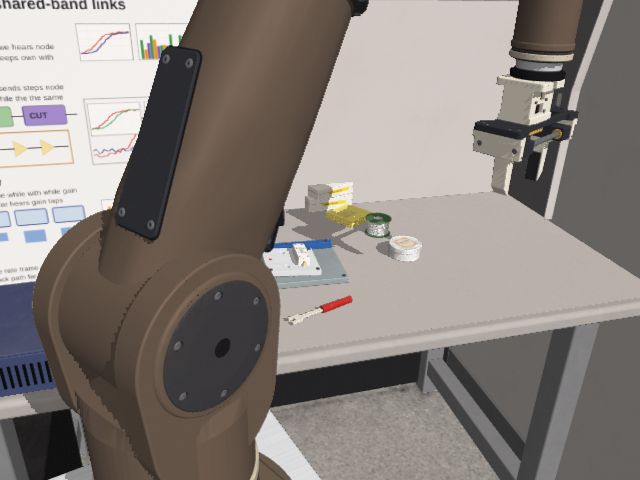

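View pics/side0.png

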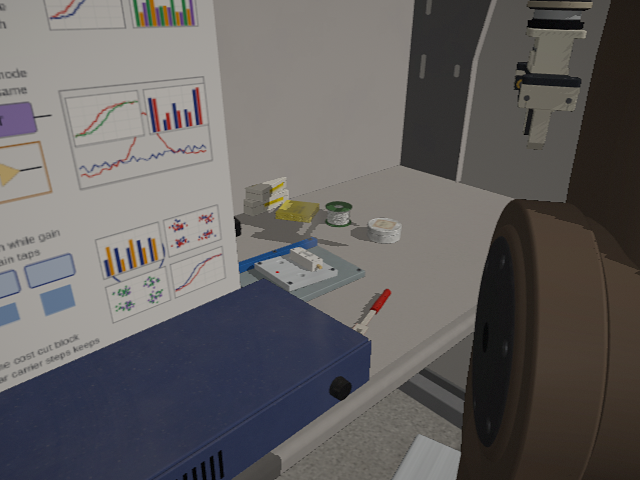

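The fixture is half hidden by the arm in the scene view. In the side view its right-near corner is about (363,270), the fence's right end (315,242), and the plate corners about (254,268), (297,289), (337,266).

```bash
cat > h.py <<'E'
import numpy as np, cv2
from station import r
def ray(n,uv,z,c=None):
    c=c or r.camera_info(n);V=np.array(c["view"]);K=np.array(c["intrinsics"])
    d=V[:3,:3].T@np.linalg.inv(K)@[*uv,1];o=-V[:3,:3].T@V[:3,3]
    return o+d*(z-o[2])/d[2]
def proj(n,P,c=None):
    c=c or r.camera_info(n);V=np.array(c["view"]);q=np.array(c["intrinsics"])@(V[:3,:3]@np.asarray(P,float).T+V[:3,3:]);return (q[:2]/q[2]).T
E
python3 - <<'E'
from h import *
np.set_printoptions(precision=3,suppress=True)
for n,uv,z in [("side",(363,270),.012),("side",(315,240),.026),("side",(254,268),.028),("side",(297,289),.028),("side",(337,266),.022),("scene",(348,282),.012),("scene",(332,241),.026),("side",(388,292),.01),("side",(357,330),.01),("side",(384,225),.027),("side",(339,208),.036),("side",(240,226),0.01),("side",(232,285),0.0),("side",(370,342),0.1),("side",(240,290),0.1)]:
    print(n,uv,ray(n,uv,z))
for n in ("scene","side"):
    V=r.camera_info(n)["view"];print(-V[:3,:3].T@V[:3,3])
c=r.camera_info("wrist");print(c); o=r.get_obs();V=c["view"];print(-V[:3,:3].T@V[:3,3]-o["tcp_pos"])
E
```

```text
side (363, 270) [ 0.358 -0.437  0.012]
side (315, 240) [ 0.473 -0.467  0.026]
side (254, 268) [ 0.498 -0.32   0.028]
side (297, 289) [ 0.403 -0.303  0.028]
side (337, 266) [ 0.393 -0.409  0.022]
scene (348, 282) [ 0.341 -0.426  0.012]
scene (332, 241) [ 0.475 -0.476  0.026]
side (388, 292) [ 0.294 -0.398  0.01 ]
side (357, 330) [ 0.288 -0.281  0.01 ]
side (384, 225) [ 0.395 -0.598  0.027]
side (339, 208) [ 0.501 -0.606  0.036]
side (240, 226) [ 0.65  -0.469  0.01 ]
side (232, 285) [ 0.524 -0.294  0.   ]
side (370, 342) [ 0.211 -0.155  0.1  ]
side (240, 290) [ 0.394 -0.163  0.1  ]
[-0.403  0.098  0.534]
[0.032 0.253 0.429]
{'intrinsics': array([[338.551,   0.   , 322.961],
       [  0.   , 338.551, 241.234],
       [  0.   ,   0.   ,   1.   ]]), 'view': array([[ 0.252, -0.968, -0.001, -0.625],
       [-0.934, -0.243,  0.263, -0.033],
       [-0.255, -0.066, -0.965,  0.392],
       [ 0.   ,  0.   ,  0.   ,  1.   ]])}
[0.069 0.017 0.094]
```

```bash
python3 -m pendant '[[[34,-22,0,0,0,0,0],[34,-22,0,0,0,0,0],[34,-22,0,0,0,0,0],[34,-22,0,0,0,0,0],[34,-22,0,0,0,0,0],[34,-22,0,0,0,0,0],[34,-22,0,0,0,0,0],[34,-22,0,0,0,0,0]]]'; python3 -m pendant '[[[0,0,0,0,0,0,0],[0,0,0,0,0,0,0],[0,0,0,0,0,0,0]]]'
python3 - <<'E'
from h import *
c=r.camera_info("wrist");np.save("c1v.npy",c["view"])
im=r.capture("wrist")[:,:,::-1];cv2.imwrite("pics/w1.png",im)
E
```

```text
time_s: 0.9
tcp_pos: [0.3775, -0.3641, 0.2921]
tool_rot: [-180.0, 0.0, 14.6]
force: [0.3, -0.1, 0.3]
width: 0.353
finger_force: 0.0
time_s: 1.2
tcp_pos: [0.3759, -0.3664, 0.292]
tool_rot: [180.0, 0.0, 14.6]
force: [0.1, -0.1, 0.4]
width: 0.095
finger_force: 0.0
```

View pics/w1.png

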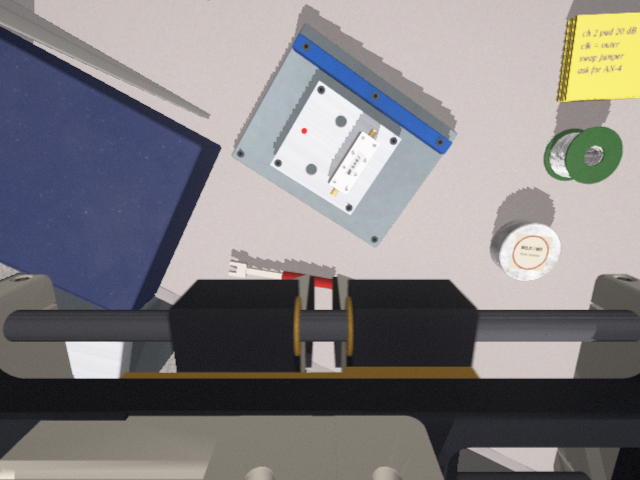

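Wrist view: the fixture fills (233..455, 30..246), plate corners near (322,82), (402,138), (350,213), (276,162), with hole disks at (341,121) and (311,169). I'll enlarge this to read the corners.

Run:
```python
import cv2
im=cv2.imread("pics/w1.png")[25:255,225:465]
cv2.imwrite("pics/w1c.png",cv2.resize(im,None,fx=2.5,fy=2.5,interpolation=cv2.INTER_CUBIC))
```

```text
(no output)
```

View pics/w1c.png

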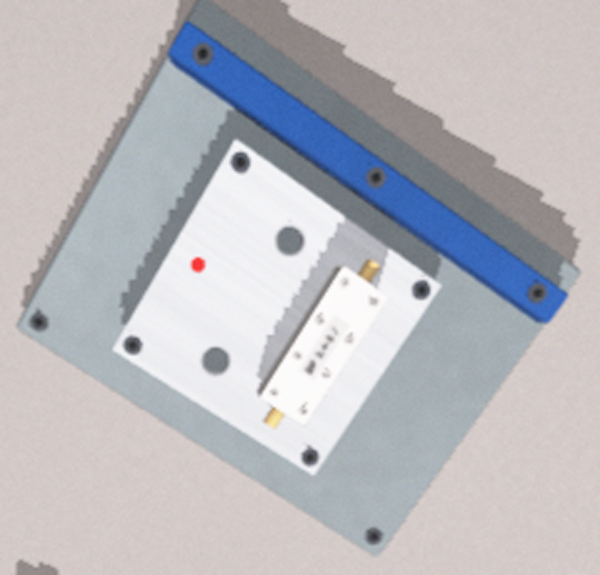

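Crop: base corners at (18,325), (377,556), (580,268); fence front top edge (170,57)–(545,322); plate top corners at (237,140), (440,285), (314,474), (113,349).

```bash
cat > fit.py <<'E'
from h import *
from scipy.optimize import least_squares
np.set_printoptions(precision=4,suppress=True)
def fix(p,L):
    L=np.atleast_2d(L);c,s=np.cos(p[2]),np.sin(p[2]);return np.c_[p[0]+c*L[:,0]-s*L[:,1],p[1]+s*L[:,0]+c*L[:,1],L[:,2]]
def fit(px,L,C,p0):
    s=least_squares(lambda p:(proj(0,fix(p,L),C)-px).ravel(),p0);return s.x,s.fun.reshape(-1,2)
E
python3 - <<'E'
from fit import *
c=r.camera_info("wrist");C=dict(view=np.load("c1v.npy"),intrinsics=c["intrinsics"])
s=lambda a:np.array(a)/2.5+[225,25]-.3
L=np.array([[-75,95,12],[-75,-95,12],[75,-95,12],[47.5,92,26],[47.5,-92,26]])/1e3
F,e=fit(s([(18,325),(377,556),(580,268),(170,57),(545,322)]),L,C,[.44,-.36,-.1])
print("fixture",F[:2],np.degrees(F[2]),e.tolist())
L=np.array([[47,50,29],[47,-50,22],[-47,-50,22],[-47,50,29]])/1e3
P,e=fit(s([(237,140),(440,285),(314,474),(113,349)]),L,C,[.44,-.36,-.1])
print("plate",P[:2],np.degrees(P[2]),e.tolist())
c_,s_=np.cos(F[2]),np.sin(F[2]);R=np.array([[c_,-s_],[s_,c_]])
print("plate in fixture",R.T@(P[:2]-F[:2]),P[2]-F[2]); np.save("F.npy",F);np.save("P.npy",P)
# other cameras: overlay check
im=cv2.imread("pics/side0.png")
for q in proj("side",fix(F,np.array([[-75,-95,12],[47.5,-92,26]])/1e3)):print(q)
# neighbours
for uv,z in [((530,250),.027),((585,155),.036),((230,270),0.01),((335,285),0.01),((218,148),0.1),((135,310),.1),((210,117),0)]:print(uv,ray(0,uv,z,C), R.T@(ray(0,uv,z,C)[:2]-F[:2]))
E
```

```text
fixture [ 0.4549 -0.3695] -18.252547491219403 [[-1.2212375506884996, 0.7244077269747891], [0.30980394838240954, 0.4058904382411299], [1.0776752118190416, 0.7281253628010234], [-1.276667337839001, -1.5449556503242832], [1.225538924136572, 0.3951523532562362]]
plate [ 0.4455 -0.3631] -18.1220727557753 [[-0.4163106717885512, -0.2447831319819187], [0.3464226644182986, 0.13782705639030723], [-0.0910858048589489, 0.24815442392534237], [0.18253011523762552, -0.07580824434097622]]
plate in fixture [-0.011   0.0032] 0.0022772137241681145
[365.0605 270.8515]
[317.0001 239.3314]
(530, 250) [ 0.3976 -0.5991  0.027 ] [ 0.0175 -0.2359]
(585, 155) [ 0.5049 -0.6058  0.036 ] [ 0.1215 -0.2087]
(230, 270) [ 0.2839 -0.2782  0.01  ] [-0.191   0.0331]
(335, 285) [ 0.2965 -0.4031  0.01  ] [-0.1399 -0.0815]
(218, 148) [ 0.424  -0.2668  0.1   ] [-0.0615  0.0879]
(135, 310) [ 0.2615 -0.2171  0.1   ] [-0.2314  0.0842]
(210, 117) [ 0.4463 -0.224   0.    ] [-0.0537  0.1355]
```

Run:
```python
from fit import *
c=r.camera_info("wrist");C=dict(view=np.load("c1v.npy"),intrinsics=c["intrinsics"])
for z in (.06,.08,.1,.12): print(z,ray(0,(218,148),z,C),ray("side",(258,284),z),ray("side",(370,342),z))
F=np.load("F.npy")
# target: yaw +57.1 deg, tcp over fixture (-100,3)
t=fix(F,[[-.1,.003,0]])[0];o=r.get_obs();print(t,o["tcp_pos"],o["tool_rot"],o["joints"])
```

```text
0.06 [ 0.4211 -0.2552  0.06  ] [ 0.4267 -0.2396  0.06  ] [ 0.2331 -0.204   0.06  ]
0.08 [ 0.4226 -0.261   0.08  ] [ 0.4053 -0.213   0.08  ] [ 0.2222 -0.1793  0.08  ]
0.1 [ 0.424  -0.2668  0.1   ] [ 0.3839 -0.1863  0.1   ] [ 0.2113 -0.1545  0.1   ]
0.12 [ 0.4255 -0.2726  0.12  ] [ 0.3625 -0.1596  0.12  ] [ 0.2004 -0.1297  0.12  ]
[ 0.3609 -0.3353  0.    ] [ 0.3757 -0.3666  0.292 ] [-179.9998    0.0452   14.534 ] [ 43.1704  15.9921  -5.9525 103.6203   1.9218  60.5112 -38.9664]
```

```bash
python3 -m pendant '[[[0,0,0,0,0,0.115,0],[0,0,0,0,0,0.115,0],[0,0,0,0,0,0.115,0],[0,0,0,0,0,0.115,0],[0,0,0,0,0,0.113,0],[-24,-25,30,0,0,0,0],[0,0,40,0,0,0,0],[0,0,40,0,0,0,0]]]';python3 -m pendant '[[[0,0,30,0,0,0,0],[0,0,0,0,0,0,0],[0,0,0,0,0,0,0],[0,0,0,0,0,0,0]]]'
cat > st.py <<'E'
from fit import *
F=np.load("F.npy");o=r.get_obs();c,s=np.cos(F[2]),np.sin(F[2]);R=np.array([[c,-s],[s,c]])
print("t",o["time_s"],"tcp in fixture mm",R.T@(o["tcp_pos"][:2]-F[:2])*1e3,"tip z",(o["tcp_pos"][2]-.066)*1e3,"dyaw",o["tool_rot"][2]-np.degrees(F[2]),"force fix",R.T@o["force"][:2],o["force"][2],"w",o["width"])
E
python3 st.py; python3 -c "
from h import *
np.save('c2v.npy',r.camera_info('wrist')['view']);cv2.imwrite('pics/w2.png',r.capture('wrist')[:,:,::-1])"
```

```text
time_s: 2.05
tcp_pos: [0.3609, -0.335, 0.1818]
tool_rot: [179.9, -0.1, -18.3]
force: [1.2, 0.4, 0.1]
width: 0.007
finger_force: 0.0
time_s: 2.45
tcp_pos: [0.3623, -0.3355, 0.1538]
tool_rot: [179.9, -0.1, -18.2]
force: [0.1, -0.1, 1.0]
width: 0.001
finger_force: 0.0
t 2.45 tcp in fixture mm [-98.6116   3.3016] tip z 87.82415161065025 dyaw 0.01415780149521595 force fix [ 0.1749 -0.0841] 0.9631967082104543 w 0.0007866442373678275
```

View pics/w2.png

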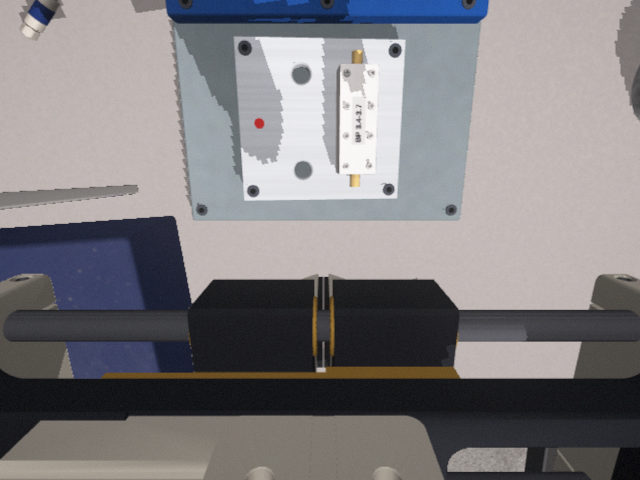

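Wrist view from the front: plate corners at (235,39), (406,41), (400,200), (244,201), near base corners (194,220), (462,220), fence foot line at row ~23 between columns 174 and 481. I'll refit from these.

```bash
python3 - <<'E'
from fit import *
c=r.camera_info("wrist");C=dict(view=np.load("c2v.npy"),intrinsics=c["intrinsics"])
L=np.array([[-75,95,12],[-75,-95,12],[47.5,95,12],[47.5,-95,12]])/1e3
F,e=fit(np.array([(193,220.5),(463,220.5),(174,23.5),(481,23.5)]),L,C,[.44,-.36,-.1])
print("fixture",F[:2],np.degrees(F[2]),e.tolist())
L=np.array([[47,50,29],[47,-50,22],[-47,-50,22],[-47,50,29]])/1e3
P,e=fit(np.array([(235,38),(406,40.5),(400,200.5),(243.5,201.5)]),L,C,[.44,-.36,-.1])
print("plate",P[:2],np.degrees(P[2]),e.tolist())
c_,s_=np.cos(F[2]),np.sin(F[2]);R=np.array([[c_,-s_],[s_,c_]])
print("plate in fixture",R.T@(P[:2]-F[:2]),P[2]-F[2]); np.save("F.npy",F)
E
python3 st.py
```

```text
fixture [ 0.4546 -0.3703] -18.197355964429544 [[0.8496482111409023, -0.7714950735944512], [-1.7597307330481726, -1.2842018405884232], [-0.25325207521106563, 0.9874649436839427], [1.0412383521249922, 0.4890506721891832]]
plate [ 0.4443 -0.3632] -18.070854954638044 [[0.46200277965229475, 0.5887432251041105], [-0.2330721971259777, 1.1184990673805757], [-2.622510023857558, -1.812549184170848], [2.275849294668461, -0.6834358611260143]]
plate in fixture [-0.012   0.0035] 0.0022078591279592885
t 2.5 tcp in fixture mm [-98.4789   4.3566] tip z 87.92785158228644 dyaw -0.02492597161839427 force fix [ 0.0861 -0.4049] -0.29011716294015977 w 0.004723921532175012
```

```bash
python3 -m pendant '[[[0,2,25,0,0,0,0],[0,0,25,0,0,0,0],[0,0,21,0,0,0,0],[10,0,0,0,0,0,0],[10,0,0,0,0,0,0],[0,0,0,0,0,0,0],[0,0,0,0,0,0,0]]]'; python3 st.py
python3 -m pendant '[[[3,0,0,0,0,0,0],[3,0,0,0,0,0,0],[3,0,0,0,0,0,0],[2,0,0,0,0,0,0],[2,0,0,0,0,0,0],[0,0,0,0,0,0,0]]]';python3 st.py
```

```text
time_s: 3.2
tcp_pos: [0.3813, -0.3431, 0.0825]
tool_rot: [180.0, -0.1, -18.2]
force: [-0.2, -0.2, -0.5]
width: 0.005
finger_force: 0.0
t 3.2 tcp in fixture mm [-78.2109   2.9538] tip z 16.486422855004346 dyaw 0.044053057085999825 force fix [-0.1577 -0.2675] -0.47707411826186413 w 0.0049566957878535356
time_s: 3.8
tcp_pos: [0.3922, -0.3465, 0.0811]
tool_rot: [-180.0, 0.0, -18.2]
force: [-1.8, 0.6, 2.0]
width: 0.002
finger_force: 1.4
t 3.8 tcp in fixture mm [-66.7559   3.1453] tip z 15.091248666312367 dyaw 0.010284991579855074 force fix [-1.906   0.0261] 1.9672814189132521 w 0.0021231523089221232
```

```bash
python3 -m pendant '[[[2,0,-1,0,0,0,0],[2,0,0,0,0,0,0],[2,0,0,0,0,0,0],[0,0,0,0,0,0,0]]]'; python3 st.py
python3 -m pendant '[[[1.5,0,0,0,0,0,0],[1.5,0,0,0,0,0,0],[0,0,0,0,0,0,0]]]';python3 st.py
```

```text
time_s: 4.2
tcp_pos: [0.3988, -0.3486, 0.0823]
tool_rot: [180.0, -0.0, -18.2]
force: [-0.7, -0.2, -0.1]
width: 0.006
finger_force: 0.0
t 4.2 tcp in fixture mm [-59.8175   3.1885] tip z 16.269005471935436 dyaw 0.03392194546733762 force fix [-0.6337 -0.41  ] -0.06014886082324437 w 0.005573483517865709
time_s: 4.5
tcp_pos: [0.3999, -0.349, 0.0821]
tool_rot: [-180.0, 0.1, -18.2]
force: [-6.3, 2.1, 4.8]
width: 0.004
finger_force: 2.8
t 4.5 tcp in fixture mm [-58.6547   3.0966] tip z 16.074182945765013 dyaw -0.0038436746275607447 force fix [-6.6487 -0.0025] 4.760622593212781 w 0.0035618600536092343
```

```bash
python3 -m pendant '[[[1,0,0,0,0,0,0],[1,0,0,0,0,0,0],[0,0,0,0,0,0,0]]]';python3 st.py;  python3 -c "
from h import *
np.save('c3v.npy',r.camera_info('wrist')['view']);cv2.imwrite('pics/w3.png',r.capture('wrist')[:,:,::-1])"
```

```text
time_s: 4.8
tcp_pos: [0.4001, -0.3492, 0.0819]
tool_rot: [-180.0, 0.3, -18.2]
force: [-10.4, 3.1, 8.3]
width: 0.003
finger_force: 5.5
t 4.8 tcp in fixture mm [-58.3708   3.0747] tip z 15.897214280162359 dyaw -0.034871451529109976 force fix [-10.8929  -0.3131] 8.348539193199818 w 0.0031189351170984904
```

View pics/w3.png

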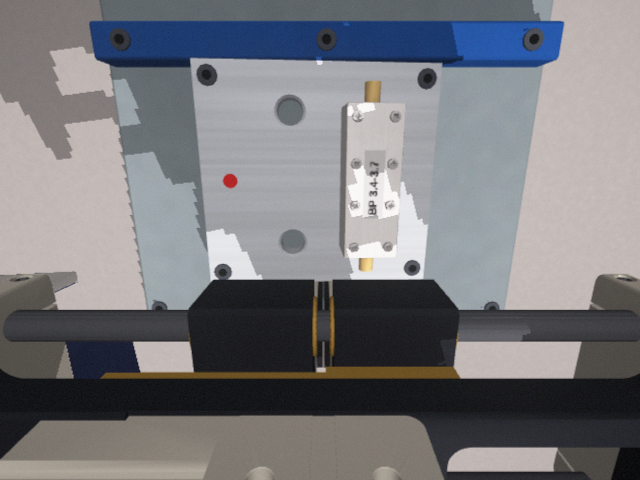

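The plate's far edge lies flush along the fence (row ~60 across columns 190–442) and the filter is untouched. Next I back off and go round to the right edge.

```bash
python3 -m pendant '[[[-5,0,0,0,0,0,0],[-12,0,0,0,0,0,0],[0,0,-30,0,0,0,0],[0,30,0,0,0,0,0],[0,30,0,0,0,0,0],[0,28,0,0,0,0,0],[0,0,0,0,0,0,0]]]';python3 st.py
python3 -m pendant '[[[25,0,0,0,0,0,0],[25,0,0,0,0,0,0],[20,0,0,0,0,0,0],[0,0,0,0,0,0,0],[0,0,0,0,0,0,0]]]';python3 st.py
```

```text
time_s: 5.55
tcp_pos: [0.357, -0.4325, 0.1126]
tool_rot: [179.8, -0.1, -18.5]
force: [-0.5, 0.2, -0.5]
width: 0.006
finger_force: 0.0
t 5.55 tcp in fixture mm [-73.3308 -89.6281] tip z 46.61378490705702 dyaw -0.2873906024316035 force fix [-0.5642 -0.0269] -0.5170508103823954 w 0.005748198586898078
time_s: 6.05
tcp_pos: [0.4259, -0.4494, 0.112]
tool_rot: [-180.0, 0.0, -18.1]
force: [-0.6, -0.0, -0.4]
width: 0.006
finger_force: 0.0
t 6.05 tcp in fixture mm [ -2.6461 -84.0871] tip z 45.96553663422545 dyaw 0.07669730574111 force fix [-0.6009 -0.2203] -0.4426724296847979 w 0.005998594583242213
```

```bash
python3 -m pendant '[[[2,0,15,0,0,0,0],[0,0,15,0,0,0,0],[0,0,0,0,0,0,0],[0,0,0,0,0,0,0]]]';python3 st.py; python3 -m pendant '[[[0,-3,0,0,0,0,0],[0,-3,0,0,0,0,0],[0,-3,0,0,0,0,0],[0,-2,0,0,0,0,0],[0,0,0,0,0,0,0]]]';python3 st.py;  python3 -c "
from h import *
cv2.imwrite('pics/w4.png',r.capture('wrist')[:,:,::-1])"
```

```text
time_s: 6.45
tcp_pos: [0.4269, -0.4504, 0.0812]
tool_rot: [-180.0, 0.1, -18.2]
force: [-0.3, -0.0, 1.1]
width: 0.002
finger_force: 0.0
t 6.45 tcp in fixture mm [ -1.3757 -84.7221] tip z 15.202789633288555 dyaw -0.005084781532577409 force fix [-0.3006 -0.1031] 1.1180400778469326 w 0.001806223659032347
time_s: 6.95
tcp_pos: [0.4315, -0.4398, 0.0824]
tool_rot: [-180.0, -0.0, -18.1]
force: [-0.7, 0.2, -0.1]
width: 0.006
finger_force: 0.0
t 6.95 tcp in fixture mm [ -0.2188 -73.2602] tip z 16.448312621096363 dyaw 0.057510987763592425 force fix [-0.7591  0.0014] -0.10515691752944072 w 0.005954747581624314
```

View pics/w4.png

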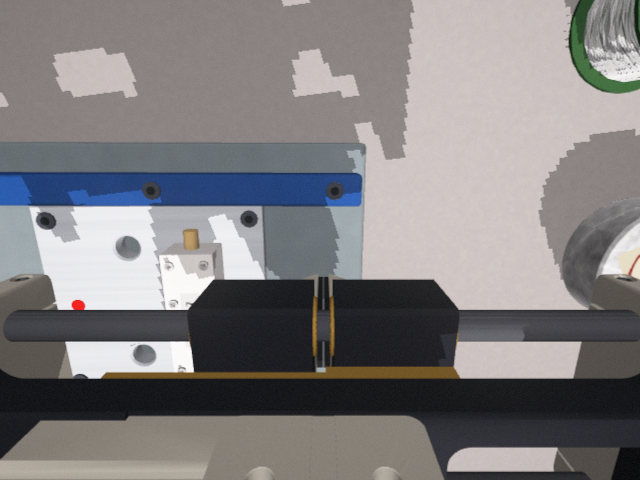

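Plate is still against the fence, with its right edge at column ~265; the finger is to its right, not yet in contact.

```bash
for i in 1 2; do python3 -m pendant '[[[0,-2,0,0,0,0,0],[0,-2,0,0,0,0,0],[0,-2,0,0,0,0,0],[0,0,0,0,0,0,0]]]' >/dev/null; python3 st.py; done
```

```text
t 7.4 tcp in fixture mm [ -0.3812 -67.3337] tip z 16.19872341689166 dyaw 0.0447220223705358 force fix [0.1746 0.2451] 0.1997696914426356 w 0.0054740429301774075
t 7.8 tcp in fixture mm [ -0.3461 -61.3581] tip z 16.215242192944483 dyaw 0.05001331356773875 force fix [-0.1218 -0.5091] 0.00462509422492878 w 0.004924331547500069
```

```bash
for i in 1 ; do python3 -m pendant '[[[0,-2,0,0,0,0,0],[0,-2,0,0,0,0,0],[0,0,0,0,0,0,0]]]' >/dev/null; python3 st.py; done;  python3 -m pendant '[[[0,-2,0,0,0,0,0],[0,-2,0,0,0,0,0],[0,0,0,0,0,0,0]]]' >/dev/null; python3 st.py;  python3 -m pendant '[[[0,-2,0,0,0,0,0],[0,-2,0,0,0,0,0],[0,0,0,0,0,0,0]]]' >/dev/null; python3 st.py
```

```text
t 8.1 tcp in fixture mm [ -0.3594 -57.4042] tip z 16.229865797609573 dyaw 0.03871985831839808 force fix [0.3707 0.1643] 0.5836650498221242 w 0.003739302701738854
t 8.4 tcp in fixture mm [ -0.3971 -53.7943] tip z 16.31391741402122 dyaw 0.027290723008594142 force fix [0.6649 0.319 ] 0.8400635040262765 w 0.005725573095505109
t 8.7 tcp in fixture mm [ -0.3548 -49.7555] tip z 16.319070635008785 dyaw 0.02530582915235513 force fix [-0.6467 -1.7817] 0.880113676849744 w 0.004858923710259243
```

```bash
python3 -m pendant '[[[0,-2,0,0,0,0,0],[0,-2,0,0,0,0,0],[0,-2,0,0,0,0,0],[0,0,0,0,0,0,0]]]' >/dev/null; python3 st.py;  python3 -m pendant '[[[0,-2,0,0,0,0,0],[0,-2,0,0,0,0,0],[0,-1,0,0,0,0,0],[0,0,0,0,0,0,0]]]' >/dev/null; python3 st.py;  python3 -c "
from h import *
cv2.imwrite('pics/w5.png',r.capture('wrist')[:,:,::-1])"
```

```text
t 9.1 tcp in fixture mm [ -0.3977 -43.3956] tip z 16.25466930748354 dyaw 0.03917243954818517 force fix [-0.5826 -1.2938] 0.2647452265411714 w 0.0057933658944146925
t 9.5 tcp in fixture mm [ -0.4172 -38.4866] tip z 16.218078402005148 dyaw 0.038673473880411535 force fix [ 0.1967 -1.6687] 1.411161207427341 w 0.003099745761534872
```

View pics/w5.png

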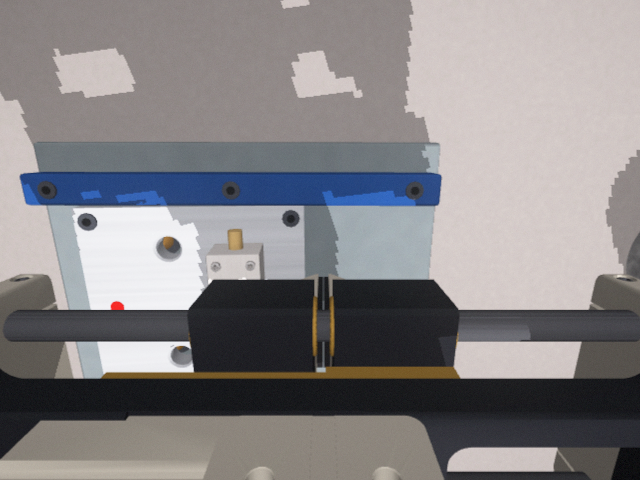

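The plate moved about 17 mm along the fence and the brass pins now show in the holes at (168,242) and (183,350), so roughly 5 mm remain.

```bash
for i in 1 ; do python3 -m pendant '[[[0,-1.5,0,0,0,0,0],[0,-1.5,0,0,0,0,0],[0,0,0,0,0,0,0]]]' >/dev/null; python3 st.py; done;  python3 -m pendant '[[[0,-1,0,0,0,0,0],[0,-1,0,0,0,0,0],[0,0,0,0,0,0,0]]]' >/dev/null; python3 st.py; python3 -m pendant '[[[0,-1,0,0,0,0,0],[0,0,0,0,0,0,0]]]' >/dev/null; python3 st.py
```

```text
t 9.85 tcp in fixture mm [ -0.4236 -35.4961] tip z 16.22161921244093 dyaw 0.031236411976408363 force fix [ 0.8959 -1.9836] 0.9688392255966054 w 0.00430389689278251
t 10.15 tcp in fixture mm [ -0.4238 -33.1851] tip z 16.158461447459178 dyaw 0.049133254772776525 force fix [-0.8005  0.8538] 0.6430758626099213 w 0.006745138140971497
t 10.35 tcp in fixture mm [ -0.4764 -32.7973] tip z 16.182872244117963 dyaw 0.018573555431476763 force fix [ 0.3403 -0.8757] 0.30914357828140815 w 0.005110799101553825
```

```bash
python3 -m pendant '[[[0,-1,0,0,0,0,0],[0,0,0,0,0,0,0]]]' >/dev/null; python3 st.py; python3 -m pendant '[[[0,-1,0,0,0,0,0],[0,0,0,0,0,0,0]]]' >/dev/null; python3 st.py;  python3 -c "
from h import *
cv2.imwrite('pics/w6.png',r.capture('wrist')[:,:,::-1])"
```

```text
t 10.55 tcp in fixture mm [ -0.4819 -31.9723] tip z 16.240890866050947 dyaw 0.012407170220615882 force fix [ 0.6828 -2.6234] 0.07181777324399562 w 0.0026866503366886002
t 10.75 tcp in fixture mm [ -0.4294 -30.8262] tip z 16.260590504167727 dyaw 0.02027815045630632 force fix [-0.3941 -0.8542] 1.4358236782748308 w 0.002633985756858194
```

View pics/w6.png

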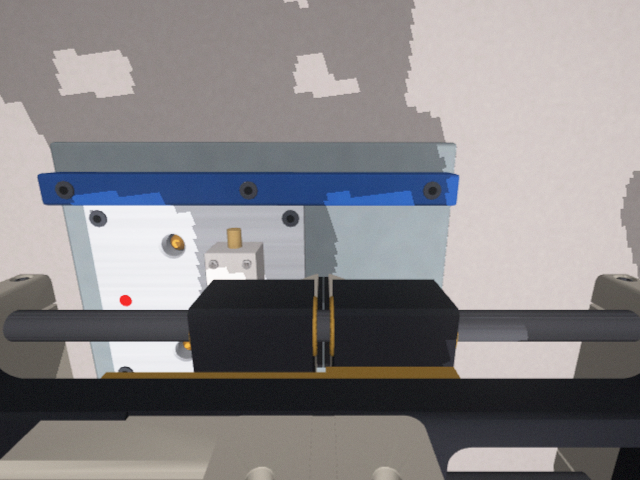

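The pins are now wholly inside the holes at (177,242) and (187,347) and the plate's left side has sunk. I back off, rise, and check from above.

```bash
python3 -m pendant '[[[0,6,0,0,0,0,0],[0,14,0,0,0,0,0],[0,10,-20,0,0,0,0],[0,0,-35,0,0,0,0],[-20,-10,-25,0,0,0,0],[-35,-30,0,0,0,0,0],[-35,-35,0,0,0,0,0],[0,0,0,0,0,0,0]]]';python3 -m pendant '[[[0,0,0,0,0,0,0],[0,0,0,0,0,0,0],[0,0,0,0,0,0,0]]]' >/dev/null; python3 st.py; python3 -c "
from h import *
np.save('c7v.npy',r.camera_info('wrist')['view'])
im=r.capture('wrist')[:,:,::-1];cv2.imwrite('pics/w7.png',im);cv2.imwrite('pics/w7c.png',cv2.resize(im[0:270,150:510],None,fx=2.2,fy=2.2,interpolation=cv2.INTER_CUBIC))"
```

```text
time_s: 11.6
tcp_pos: [0.3684, -0.3232, 0.1613]
tool_rot: [-179.8, 0.4, -18.0]
force: [0.1, -1.2, 0.4]
width: 0.002
finger_force: 0.0
t 11.9 tcp in fixture mm [-89.3973  12.9424] tip z 96.33350890103401 dyaw -0.043565011788878394 force fix [1.0368 0.6031] -0.11577817005712387 w 0.003939506082368448
```

View pics/w7c.png

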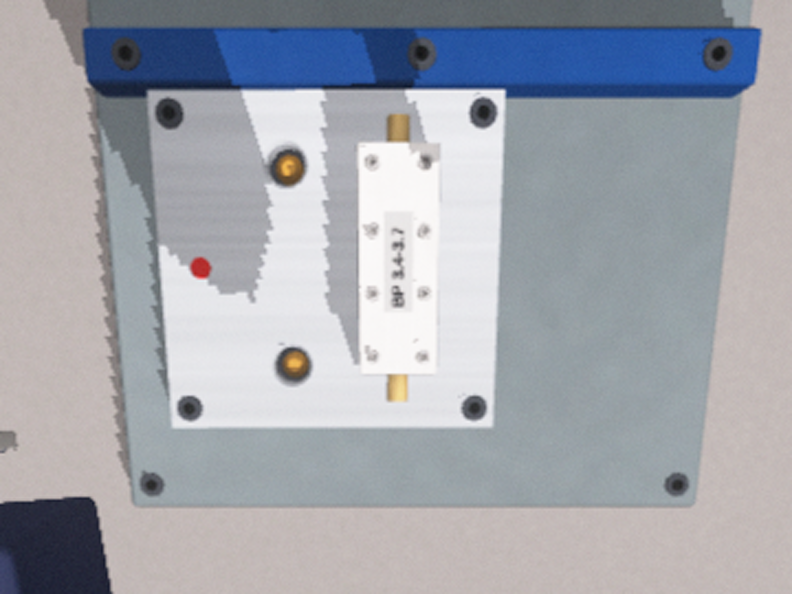

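Both brass pins sit within their holes at (288,167) and (293,365) in the crop. The plate's left and right edges are the same length (339 px each), so it lies level, and the gripper is clear.

```bash
python3 -c "
from station import r
print(r.close_job())"
```

```text
the job is handed in; nothing more can be done
None
```

I nudged the plate square to the fence and slid it left until it dropped over both pins; the last picture shows it level with the arm clear, and I handed the job in at about 12 s, with no verdict returned.

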